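# Feed the red-capped tube carrier through the reader guard

## Robot

A 6-joint arm with a two-finger parallel gripper is mounted at the origin on the work surface. World frame = base frame: x ahead of the robot, y to its left, z up, the work surface at z = 0. Lengths are in mm, angles in rad, forces in N, time in s.
With the tool pointing down it reaches from about 375 to 925 mm from the base axis. Payload 5.7 kg.
Tool frame: the origin (TCP) lies on the centre line of the jaws, within the pads' length; the fingertips stand 11 mm ahead of it and the grasp point (between the pads) lies 8 mm behind it (env.tip_extent is the distance from the TCP to the fingertips, in mm); z points along the fingers, y is the line along which they close (so a half turn about z gives the same grasp; the last joint's range is limited). The gripper opens to 88 mm and grips with 3 to 60 N. Pads are 20 mm wide; open, the fingers measure 115 mm over their backs; the gripper's body (75 mm by 178 mm) begins 61 mm behind the grasp point.
Start: joints at [-1.371, 0.359, 1.51, -0, 1.272, -0.115], TCP at [185.76, -570.488, 233.623] pointing down, gripper open.
Joint ranges: [-2.97, 2.97], [-1.01, 2.36], [0.21, 2.38], [-0.96, 4.11], [0.2, 2.71], [-2.98, 2.98]. Speed limits (rad/s): [2.39, 2.39, 3.14, 3.14, 3.14, 3.14].

## Interface

Orientations are given as a unit quaternion [w, x, y, z].
In Python, from station import env, imaging, ticket, nets gives the robot as it stands. The module is installed in compiled form; this text tells all that it offers.
- The arm moves only by the tool move_arm, never from a script. Its argument "series" is a list of rows, each an object of numbers: "hand": the gripper command: -1 is shut, 1 is fully open, values between are in proportion; "dx", "dy", "dz": the shift along the world's x, y, z in cm; "wx", "wy", "wz": the turn, a rotation vector about the world's x, y, z in degrees. In form: [{"hand": .., "dx": .., "dy": .., "dz": .., "wx": .., "wy": .., "wz": ..}, ...]. A call has 1 to 8 rows; each row shifts and turns the commanded pose from where the row before left it; what a row does not reach is not made up. A row lasts 1/12 s, in which the tool goes at most 41.7 mm and 7.16 degrees, less where a joint would pass 70% of its speed; a pose out of reach is approached as far as the arm can. A call is refused whole if a number of a shift passes 4.17 or a number of a turn 7.16, either way. A call with a gripper value outside its range is refused whole. The fingers move at their own pace and stop on an object; "newtons" is the grip in N (left out, the last holds). Time passes only in rows, so rows that do not move let the fingers close. It gives the time, the measured TCP pose, the force, the opening and the grip force at its end, in the units of the state.
- env.sense(): the state, without advancing time (a new reading comes with each control period).
- imaging.capture(name): name is "scene" or "top" or "wrist"; returns the picture (384x512x3 uint8, red, green, blue); there is no depth.
- imaging.calibration(name): a dict with "mtx" (3x3 intrinsics, pixels), "k1" (the pictures are not rectified: a ray, as slopes to the right and down, at radius r is drawn at 1 + k1 r^2 times it, then the intrinsics apply), "R" (3x3) and "t" (3): a world point X has camera coordinates R X + t; the wrist camera has in their place "hand_eye" (4x4, takes a point from camera to tool coordinates, whose origin is the TCP and whose axes are the flange's). Camera axes: x right, y down, z forward; pixel columns grow to the right and rows downward; lengths in mm; the calibration is good to about 2 mm. A picture is of the moment at which its call begins: read the wrist's pose just before it. calibration takes no time and is no camera call.
- ticket.close_job(): hands the job in; it is judged then, once.
Trained networks look in the newest picture that a camera, given by its name, has taken for a name from the list of things; names that differ only in an ending like _2 or _b are one class to them, and where a whole thing is asked for, a point or a joint stands for the part that bears it (a point fixed in the world has none). Each returns a list of dicts, best first, with "conf" (0 to 1); they miss things now and then, are a little off and sometimes report something else, mostly with a low value. They report only what shows in the picture. A call takes as long as a camera call. They do not tell look-alikes from the thing itself.
- nets.trace(camera, label): "mask" (384x512 bool, what is visible of it).
- nets.mark_of(camera, label): "centre" ([x, y, z] in mm, in world coordinates, good to about 4 mm: a listed point, or the origin of a listed thing).
The state is a dict: "t": time; "qpos": joint angles; "qd": joint speeds; "joint_torque": joint torques, N m; "position": TCP position; "eef_rot": TCP orientation; "contact_force": force on the tool from outside, world axes, zero at the start; "moment": the same for the moment, N m; "finger_gap": finger opening in mm; "finger_force": force on a finger pad.
Only numpy, scipy, OpenCV 4.12 (cv2) and the standard library are available. Lean on these libraries where they do the work, as an engineer would, in place of code of your own. Each camera call takes 0.05 s, during which the arm holds its last target. There are 200 camera calls.

## Task

Pick up the yellow push stick and, pushing with its nose from behind, feed the carrier with the red-capped tubes along its lane, under the low orange guard, until it is wholly out on the far side. Then draw the stick back until its nose is out of the opening again and leave it lying flat on the bench on the infeed side. Touch the carriers only with the stick and leave the blue-capped carrier where it is.

Things in the scene. Friction and masses are not known exactly. Their poses are not given: they have to be found in the camera images.
- reader_mouth (a point): Fixed reader: two lanes, centres at y=+40, -40 mm, 68 wide, floor = bench, under an orange guard at x=0 to 60 (openings 44 high, top 68). Point: on the bench, middle of the infeed opening plane; x = feed direction, z up. Rails 14 high from x=-130 to a 14 high end stop, inner face x=187. Control box 75 high at y=-82 to -162, x=-20 to 120. Its place and yaw vary.
- red_carrier_center (a point): Loose white carrier with three lying tubes with RED caps: 80 mm long (its x, nearly along the feed), 56 wide, 24 high (caps 28), about 0.15 kg. Point: its centre, 12 mm above its underside. It lies in either lane, before the opening, and slides on the bench.
- blue_carrier_center (a point): The same carrier with BLUE caps, in the other lane; the point is its centre as above. To be left where it is.
- stick_grip (a point): Yellow push stick lying on the bench behind the infeed, 0.18 kg. Bar 16 mm wide, 14 high, ending in a black nose 30 wide, 20 high, its front face 180 mm ahead (+x) of this point; tail 35 behind. Upright grip block 50 long (x), 22 wide (y), 72 high, black sides; the point is in the block's middle, 50 above the stick's underside. Grip it across y from above.
There are look-alikes about, which are no part of the job. Leave any green look-alike of the part that bears red_carrier_center alone.

How it is judged:
By the outcome, as a careful person would: the job done as asked, in the order asked, and still so for the second after the job is handed in, with the robot touching nothing.
It also fails if it takes over 48 s, if anything falls off the work surface, if the arm or the gripper's body presses on something with over 40 N, if the wrist force passes 120 N, or if a joint passes its speed limit or range.

## Working session

There is one attempt and no reset: what is moved stays moved. The work goes in short steps, Python scripts to look and compute and a tool call to move; the robot and the scene stay as the last step left them, time stands still between calls to the robot, and variables do not carry over. Pictures are saved under pics/ and viewed, at most 10 in all, crops included, and the job is handed in when it is done.

Besides the shell and the picture viewer there is one more tool, called after "Emit:" as a command line: name --argument value ..., lists and objects as JSON in quotes. move_arm: Moves the arm, as the interface text tells. Its arguments: {"type":"object","properties":{"series":{"type":"array"},"newtons":{"type":"number"}},"required":["series"]}

```bash
mkdir -p pics; python3 - <<'E'
from station import env, imaging, ticket, nets
import cv2, numpy as np
s=env.sense();print(s['t'],s['position'],s['eef_rot'],s['contact_force'],s['finger_gap'])
for c in ['scene','top']:
    im=imaging.capture(c);cv2.imwrite(f'pics/{c}0.png',cv2.resize(im[:,:,::-1],(800,600)))
    for l in ['reader_mouth','red_carrier_center','blue_carrier_center','stick_grip']:
        for d in nets.mark_of(c,l)[:4]: print(c,l,np.round(d['centre'],1),round(d['conf'],2))
    k=imaging.calibration(c);print(np.round(-np.array(k['R']).T@k['t']))
E
```

```text
0.0 [ 185.61051397 -569.88018365  232.82385479] [-9.02001534e-04  9.87639602e-01  1.56739278e-01 -5.08720859e-05] [ 0.02657693  0.25696635 -0.57797786] 87.5706616519715
scene reader_mouth [555.3  80.8  -2.8] 0.88
scene red_carrier_center [595.1  13.5  11.6] 0.64
scene red_carrier_center [371.2  74.4  12.7] 0.56
scene red_carrier_center [515.7  11.7  13.3] 0.28
scene blue_carrier_center [516.6  11.1  13.7] 0.71
scene stick_grip [ 434.  -335.7   49.8] 0.71
[1074.   60.  657.]
top reader_mouth [558.6  78.9  -1.9] 0.68
top red_carrier_center [369.5  73.1  10.3] 0.92
top red_carrier_center [597.   10.1   8.3] 0.89
top blue_carrier_center [512.6  10.5  15.1] 0.73
top stick_grip [ 434.6 -335.9   49.8] 0.91
[ 364. -132.  718.]
```

View pics/top0.png

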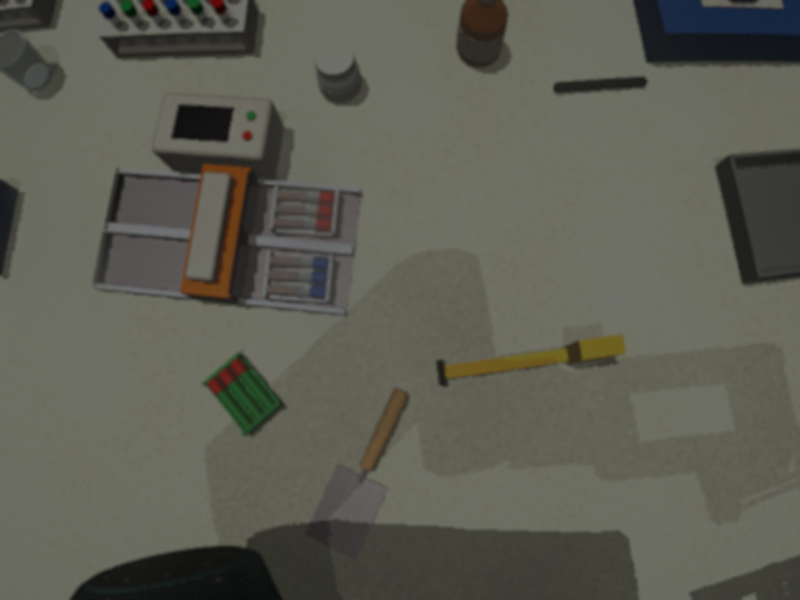

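View pics/scene0.png

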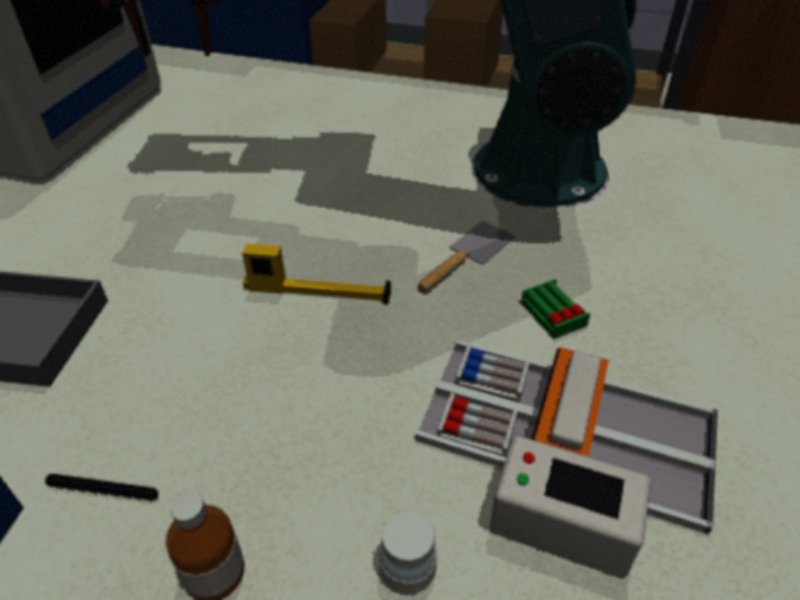

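Candidates for the red carrier are the white carrier with red caps at top (307,212) and the green look-alike with red caps at (243,393). The blue-capped one is at (298,277). I choose the white one at (307,212). The stick lies at (442,372) to (625,345). Feed runs to the left in the top picture, which is about world +y. Next I take close crops for the check and the yaws.

```bash
cat > h.py <<'E'
from station import env, imaging, ticket, nets
import cv2, numpy as np
def deproj(c,uv,z):
    k=imaging.calibration(c);uv=np.atleast_2d(np.array(uv,float));m=np.array(k['mtx'])
    d=np.c_[(uv[:,0]-m[0,2])/m[0,0],(uv[:,1]-m[1,2])/m[1,1]]
    s=d.copy()
    for _ in range(20): s=d/(1+k['k1']*(s**2).sum(1,keepdims=True))
    R=np.array(k['R']);t=np.array(k['t']);C=-R.T@t
    r=np.c_[s,np.ones(len(s))]@R
    return C+r*((z-C[2])/r[:,2])[:,None]
def proj(c,X):
    k=imaging.calibration(c);m=np.array(k['mtx']);p=np.atleast_2d(X)@np.array(k['R']).T+np.array(k['t'])
    s=p[:,:2]/p[:,2:];s=s*(1+k['k1']*(s**2).sum(1,keepdims=True))
    return s*[m[0,0],m[1,1]]+m[:2,2]
E
python3 - <<'E'
from h import *
im=imaging.capture('top')
a=cv2.resize(im[100:205,55:240],None,fx=4.3,fy=4.3,interpolation=cv2.INTER_CUBIC)
cv2.imwrite('pics/crop1.png',a[:,:,::-1])
m=nets.trace('top','stick_grip')
for d in m[:2]:
    k=d['mask'].astype(np.uint8);print(d['conf'],k.sum(),cv2.minAreaRect(cv2.findNonZero(k)))
hsv=cv2.cvtColor(im,cv2.COLOR_RGB2HSV)
y=((hsv[...,0]>18)&(hsv[...,0]<32)&(hsv[...,1]>150)).astype(np.uint8);y[:,:270]=0
ys,xs=np.nonzero(y);print(len(xs),xs.min(),xs.max(),ys.min(),ys.max())
# bar axis: columns 290..360
P=[]
for u in range(290,358,4):
    r=np.nonzero(y[:,u])[0]
    if len(r): P.append((u,r.mean(),len(r)))
P=np.array(P);print(np.round(P[::3],1));W=deproj('top',P[:,:2],14)
f=np.polyfit(W[:,1],W[:,0],1);print('stick x=%.4f*y+%.1f'%tuple(f))
E
```

```text
0.74 1219 ((339.8959655761719, 229.4228057861328), (14.435043334960938, 120.79273223876953), 81.57302856445312)
951 285 399 215 241
[[290.  237.5   8. ]
 [302.  235.5   8. ]
 [314.  233.5   8. ]
 [326.  232.5   8. ]
 [338.  230.5   8. ]
 [350.  228.5   8. ]]
stick x=-0.1632*y+375.3
```

View pics/crop1.png

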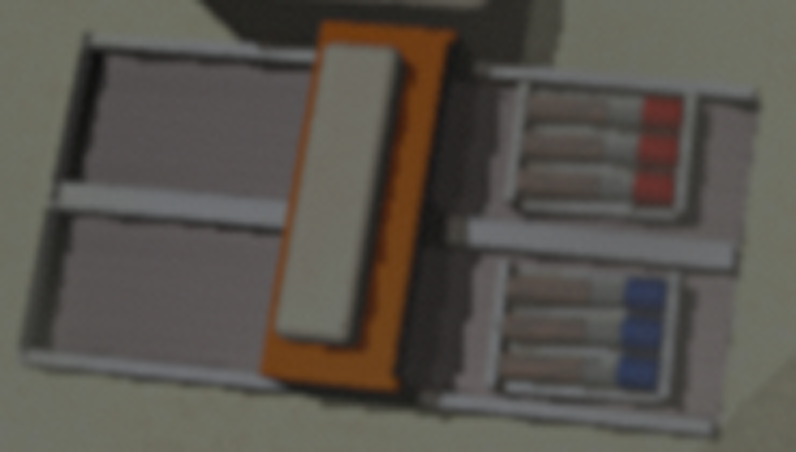

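The crop confirms the choice: a white carrier with red caps at crop (655,150), in the lane next to the control box. Now I fit the reader's yaw from the rail ends.

```bash
python3 - <<'E'
from h import *
px=np.array([[60,194],[735,252],[88,38],[757,97],[22,357],[715,431]],float)
W=deproj('top',px/4.3+[55,100],14)
print(np.round(W[:,:2],1))
for i in (0,2,4):
    d=W[i]-W[i+1];print('yaw',np.degrees(np.arctan2(d[1],d[0])),np.linalg.norm(d))
c=np.array([[520,82],[697,90],[685,222],[510,205],[505,262],[680,270],[670,408],[492,388]])
C=deproj('top',c/4.3+[55,100],24);print(np.round(C[:,:2],1),C[:4].mean(0),C[4:].mean(0))
# orange guard top corners infeed edge (z=68) 
g=deproj('top',np.array([[455,30],[400,388],[322,22],[262,375]])/4.3+[55,100],68);print(np.round(g[:,:2],1))
E
```

```text
[[572.2 264.5]
 [549.5 -52.3]
 [649.2 261.2]
 [621.9 -58.9]
 [495.  273.4]
 [469.3 -47. ]]
yaw 85.89586037867691 317.6034392951877
yaw 85.13333093046109 321.3366790267273
yaw 85.42561365512672 321.4149468610454
[[623.8  47.2]
 [621.1 -33. ]
 [559.9 -30.8]
 [566.3  47.4]
 [540.4  47.7]
 [538.3 -29.7]
 [477.3 -28.4]
 [484.2  49.5]] [592.78929447   7.66345186  24.        ] [510.02642853   9.76810443  24.        ]
[[630.5  65.7]
 [475.7  76.1]
 [634.1 124.7]
 [479.7 135. ]]
```

Reader yaw is about 85.6° and the mouth is near (557,77). The red carrier at about (593,8) sits in the lane centred on local y=-40, which agrees. The stick grip is near (433,-336) with a heading of about 99.3°. Moving above it.

Emit:
move_arm --series '[{"hand": 1, "dx": 2.06, "dy": 1.95, "dz": -0.6, "wz": 6.77}, {"hand": 1, "dx": 2.06, "dy": 1.95, "dz": -0.6, "wz": 6.77}, {"hand": 1, "dx": 2.06, "dy": 1.95, "dz": -0.6, "wz": 6.77}, {"hand": 1, "dx": 2.06, "dy": 1.95, "dz": -0.6, "wz": 6.77}, {"hand": 1, "dx": 2.06, "dy": 1.95, "dz": -0.6, "wz": 6.77}, {"hand": 1, "dx": 2.06, "dy": 1.95, "dz": -0.6, "wz": 6.77}]' --newtons 40

```text
$.series[0]: bad value
```

Emit:
move_arm --series '[{"hand": 1, "dx": 2.06, "dy": 1.95, "dz": -0.6, "wz": 6.77}, {"hand": 1, "dx": 2.06, "dy": 1.95, "dz": -0.6, "wz": 6.77}, {"hand": 1, "dx": 2.06, "dy": 1.95, "dz": -0.6, "wz": 6.77}, {"hand": 1, "dx": 2.06, "dy": 1.95, "dz": -0.6, "wz": 6.77}, {"hand": 1, "dx": 2.06, "dy": 1.95, "dz": -0.6, "wz": 6.77}, {"hand": 1, "dx": 2.06, "dy": 1.95, "dz": -0.6, "wz": 6.77}, {"hand": 1}, {"hand": 1}]'

```text
$.series[0]: bad value
```

```bash
cat >> h.py <<'E'
from scipy.spatial.transform import Rotation as Ro
def st():
    s=env.sense();q=np.array(s['eef_rot']);R=Ro.from_quat(q[[1,2,3,0]]).as_matrix()
    print('t %.2f'%s['t'],np.round(s['position'],1),'yaw_y %.2f tilt %s'%(np.degrees(np.arctan2(R[1,1],R[0,1])),np.round(np.degrees(R[:2,2]),2)),np.round(s['contact_force'],1),'gap %.1f F %.1f'%(s['finger_gap'],np.max(s['finger_force'])),'q6 %.2f'%s['qpos'][5])
    return np.array(s['position']),R
E
python3 - <<'E'
from h import *
p,R=st();im=imaging.capture('wrist');cv2.imwrite('pics/w1.png',im[:,:,::-1])
for d in nets.mark_of('wrist','stick_grip')[:2]+nets.mark_of('top','stick_grip')[:1]: print(np.round(d['centre'],1),d['conf'])
E
```

```text
t 0.60 [ 185.8 -570.5  233.6] yaw_y -71.96 tilt [-0.    0.01] [-0.4  0.5  0.1] gap 87.9 F 0.0 q6 -0.12
[ 433.  -336.    48.8] 0.9
```

View pics/w1.png

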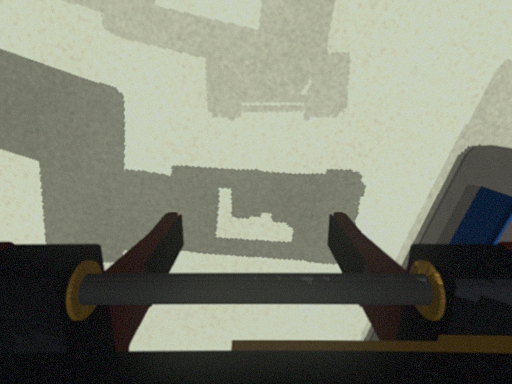

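The move was refused, so the wrist view shows only bare bench. Each row probably needs every field.

Emit:
move_arm --series '[{"hand": 1, "dx": 2.06, "dy": 1.95, "dz": -0.6, "wx": 0, "wy": 0, "wz": 6.77}, {"hand": 1, "dx": 2.06, "dy": 1.95, "dz": -0.6, "wx": 0, "wy": 0, "wz": 6.77}, {"hand": 1, "dx": 2.06, "dy": 1.95, "dz": -0.6, "wx": 0, "wy": 0, "wz": 6.77}, {"hand": 1, "dx": 2.06, "dy": 1.95, "dz": -0.6, "wx": 0, "wy": 0, "wz": 6.77}, {"hand": 1, "dx": 2.06, "dy": 1.95, "dz": -0.6, "wx": 0, "wy": 0, "wz": 6.77}, {"hand": 1, "dx": 2.06, "dy": 1.95, "dz": -0.6, "wx": 0, "wy": 0, "wz": 6.77}]' --newtons 40

```text
t: 1.25
position: [310.2, -452.6, 197.5]
eef_rot: [0.0, 0.87, 0.492, 0.0]
contact_force: [0.4, 0.3, -1.3]
finger_gap: 87.6
finger_force: 0.0
```

Emit:
move_arm --series '[{"hand": 1, "dx": 2.06, "dy": 1.95, "dz": -0.6, "wx": 0, "wy": 0, "wz": 6.77}, {"hand": 1, "dx": 2.06, "dy": 1.95, "dz": -0.6, "wx": 0, "wy": 0, "wz": 6.77}, {"hand": 1, "dx": 2.06, "dy": 1.95, "dz": -0.6, "wx": 0, "wy": 0, "wz": 6.77}, {"hand": 1, "dx": 2.06, "dy": 1.95, "dz": -0.6, "wx": 0, "wy": 0, "wz": 6.77}, {"hand": 1, "dx": 2.06, "dy": 1.95, "dz": -0.6, "wx": 0, "wy": 0, "wz": 6.77}, {"hand": 1, "dx": 2.06, "dy": 1.95, "dz": -0.6, "wx": 0, "wy": 0, "wz": 6.77}, {"hand": 1, "dx": 0, "dy": 0, "dz": 0, "wx": 0, "wy": 0, "wz": 0}]'

```text
t: 1.83
position: [435.3, -332.9, 160.6]
eef_rot: [-0.001, 0.644, 0.765, 0.001]
contact_force: [0.3, -0.1, -0.3]
finger_gap: 88.0
finger_force: 0.0
```

```bash
python3 - <<'E'
from h import *
p,R=st();im=imaging.capture('wrist');cv2.imwrite('pics/w2.png',im[:,:,::-1])
for d in nets.mark_of('wrist','stick_grip')[:2]: print(np.round(d['centre'],1),d['conf'])
E
```

```text
t 1.83 [ 435.3 -332.9  160.6] yaw_y 9.76 tilt [0.01 0.14] [ 0.3 -0.1 -0.3] gap 88.0 F 0.0 q6 -0.95
[ 431.6 -335.2   47.5] 0.72
```

View pics/w2.png

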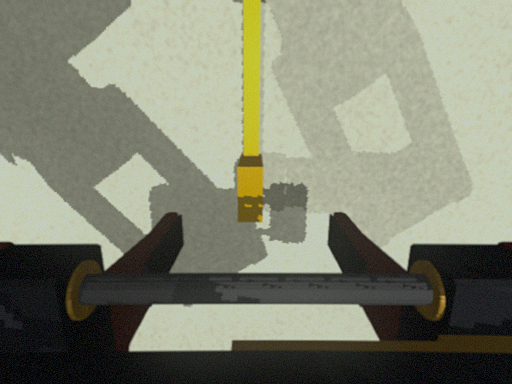

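The stick runs straight up the picture at column 250, with the block between the fingers (columns 180 to 330), so the yaw is right. Descending.

Emit:
move_arm --series '[{"hand": 1, "dx": -0.25, "dy": -0.25, "dz": -2.6, "wx": 0, "wy": 0, "wz": -0.4}, {"hand": 1, "dx": 0, "dy": 0, "dz": -2.6, "wx": 0, "wy": 0, "wz": 0}, {"hand": 1, "dx": 0, "dy": 0, "dz": -2.6, "wx": 0, "wy": 0, "wz": 0}, {"hand": 1, "dx": 0, "dy": 0, "dz": -2.5, "wx": 0, "wy": 0, "wz": 0}, {"hand": 1, "dx": 0, "dy": 0, "dz": -1.5, "wx": 0, "wy": 0, "wz": 0}, {"hand": 1, "dx": 0, "dy": 0, "dz": 0, "wx": 0, "wy": 0, "wz": 0}, {"hand": -1, "dx": 0, "dy": 0, "dz": 0, "wx": 0, "wy": 0, "wz": 0}, {"hand": -1, "dx": 0, "dy": 0, "dz": 0, "wx": 0, "wy": 0, "wz": 0}]' --newtons 40

```text
t: 2.6
position: [430.6, -340.3, 44.7]
eef_rot: [0.001, 0.651, 0.759, -0.0]
contact_force: [0.7, 0.1, -0.2]
finger_gap: 78.2
finger_force: 0.0
```

Emit:
move_arm --series '[{"hand": -1, "dx": 0, "dy": 0, "dz": 0, "wx": 0, "wy": 0, "wz": 0}, {"hand": -1, "dx": 0, "dy": 0, "dz": 0, "wx": 0, "wy": 0, "wz": 0}, {"hand": -1, "dx": 0, "dy": 0, "dz": 0, "wx": 0, "wy": 0, "wz": 0}, {"hand": -1, "dx": 0, "dy": 0, "dz": 0, "wx": 0, "wy": 0, "wz": 0}, {"hand": -1, "dx": 0, "dy": 0, "dz": 0, "wx": 0, "wy": 0, "wz": 0}]'

```text
t: 3.02
position: [430.7, -339.1, 44.1]
eef_rot: [0.0, 0.65, 0.76, -0.0]
contact_force: [0.3, 0.3, -0.4]
finger_gap: 44.8
finger_force: 0.0
```

Emit:
move_arm --series '[{"hand": -1, "dx": 0, "dy": 0, "dz": 0, "wx": 0, "wy": 0, "wz": 0}, {"hand": -1, "dx": 0, "dy": 0, "dz": 0, "wx": 0, "wy": 0, "wz": 0}, {"hand": -1, "dx": 0, "dy": 0, "dz": 0, "wx": 0, "wy": 0, "wz": 0}, {"hand": -1, "dx": 0, "dy": 0, "dz": 0, "wx": 0, "wy": 0, "wz": 0}, {"hand": -1, "dx": 0, "dy": 0, "dz": 0, "wx": 0, "wy": 0, "wz": 0}, {"hand": -1, "dx": 0, "dy": 0, "dz": 0, "wx": 0, "wy": 0, "wz": 0}]'

```text
t: 3.52
position: [430.6, -339.0, 43.6]
eef_rot: [-0.0, 0.65, 0.76, 0.0]
contact_force: [0.7, 1.0, -1.1]
finger_gap: 21.9
finger_force: 40.0
```

Emit:
move_arm --series '[{"hand": -1, "dx": 0, "dy": 0, "dz": 2, "wx": 0, "wy": 0, "wz": 0}, {"hand": -1, "dx": 0, "dy": 0, "dz": 2, "wx": 0, "wy": 0, "wz": 0}, {"hand": -1, "dx": 2.36, "dy": 1.4, "dz": 0, "wx": 0, "wy": 0, "wz": -2.25}, {"hand": -1, "dx": 2.36, "dy": 1.4, "dz": 0, "wx": 0, "wy": 0, "wz": -2.25}, {"hand": -1, "dx": 2.36, "dy": 1.4, "dz": 0, "wx": 0, "wy": 0, "wz": -2.25}, {"hand": -1, "dx": 2.36, "dy": 1.4, "dz": 0, "wx": 0, "wy": 0, "wz": -2.25}, {"hand": -1, "dx": 2.36, "dy": 1.4, "dz": 0, "wx": 0, "wy": 0, "wz": -2.25}, {"hand": -1, "dx": 2.36, "dy": 1.4, "dz": 0, "wx": 0, "wy": 0, "wz": -2.25}]'

```text
t: 4.18
position: [572.7, -254.0, 83.2]
eef_rot: [-0.0, 0.736, 0.677, -0.0]
contact_force: [0.4, -1.2, -1.7]
finger_gap: 22.0
finger_force: 40.0
```

Emit:
move_arm --series '[{"hand": -1, "dx": 0, "dy": 0, "dz": -2, "wx": 0, "wy": 0, "wz": 0}, {"hand": -1, "dx": 0, "dy": 0, "dz": -1.5, "wx": 0, "wy": 0, "wz": 0}, {"hand": -1, "dx": 0, "dy": 0, "dz": 0, "wx": 0, "wy": 0, "wz": 0}, {"hand": -1, "dx": 0, "dy": 0, "dz": 0, "wx": 0, "wy": 0, "wz": 0}]'

```text
t: 4.52
position: [570.9, -254.2, 47.5]
eef_rot: [-0.002, 0.735, 0.678, -0.001]
contact_force: [-0.5, 0.6, -1.7]
finger_gap: 22.0
finger_force: 40.0
```

```bash
python3 - <<'E'
from h import *
p,R=st();im=imaging.capture('top')
a=im[90:250,60:330]
cv2.imwrite('pics/t2.png',cv2.resize(a,None,fx=2.9,fy=2.9,interpolation=cv2.INTER_CUBIC)[:,:,::-1])
for l in ['stick_grip','red_carrier_center','reader_mouth']:
  for d in nets.mark_of('top',l)[:2]: print(l,np.round(d['centre'],1),d['conf'])
E
```

```text
t 4.52 [ 570.9 -254.2   47.5] yaw_y -4.61 tilt [-0.17  0.09] [-0.5  0.6 -1.7] gap 22.0 F 40.0 q6 -0.45
red_carrier_center [596.7   7.3  11.2] 0.76
red_carrier_center [369.5  68.8   8. ] 0.58
reader_mouth [560.3  78.4   0.9] 0.65
```

View pics/t2.png

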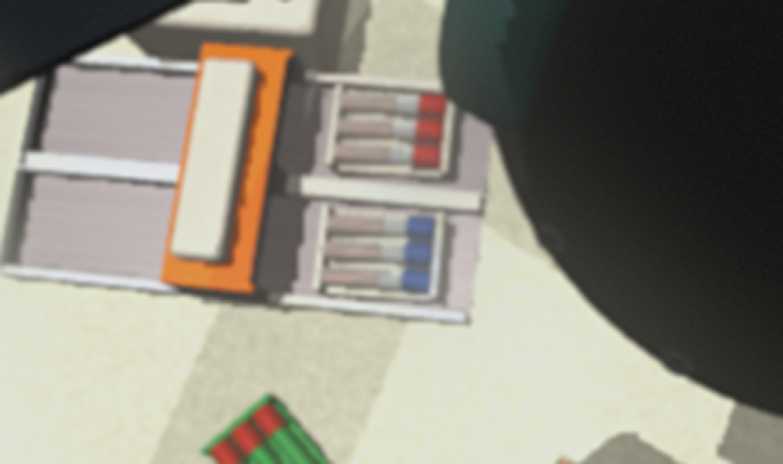

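The arm hides the stick from above, but the red carrier is unmoved at (390,130). I check the stick with the scene camera, overlaying the model.

```bash
python3 - <<'E'
from h import *
p,R=st();im=imaging.capture('scene').copy()
for d in nets.mark_of('scene','stick_grip')[:2]: print(np.round(d['centre'],1),d['conf'])
a=np.radians(85.6);f=np.array([np.cos(a),np.sin(a),0]);l=np.array([-f[1],f[0],0]);M=np.array([557.5,77,0])
s=2.6;x0,y0=200,180
big=cv2.resize(im[y0:384,x0:x0+307],None,fx=s,fy=s,interpolation=cv2.INTER_CUBIC)
def ln(A,B,c):
    q=(proj('scene',np.array([A,B]))-[x0,y0])*s;cv2.line(big,*[tuple(int(v) for v in k) for k in q],c,1)
for y in (-40,-74,-6): ln(M+y*l+[0,0,14]-130*f,M+y*l+[0,0,14]+187*f,(0,255,0))
b=np.radians(85.4);g=np.array([np.cos(b),np.sin(b),0]);n=np.array([-g[1],g[0],0])
P=p.copy();P[2]=3.5+20;e=P+183.5*g
for A,B in ((e-15*n,e+15*n),(P,e)): ln(A,B,(255,0,255))
cv2.imwrite('pics/s2.png',big[:600,:,::-1])
E
```

```text
t 4.72 [ 572.4 -255.7   49.6] yaw_y -4.66 tilt [ 0.07 -0.04] [ 0.1 -0.1 -1.7] gap 21.9 F 40.0 q6 -0.45
[ 572.3 -249.5   56.3] 0.58
```

View pics/s2.png

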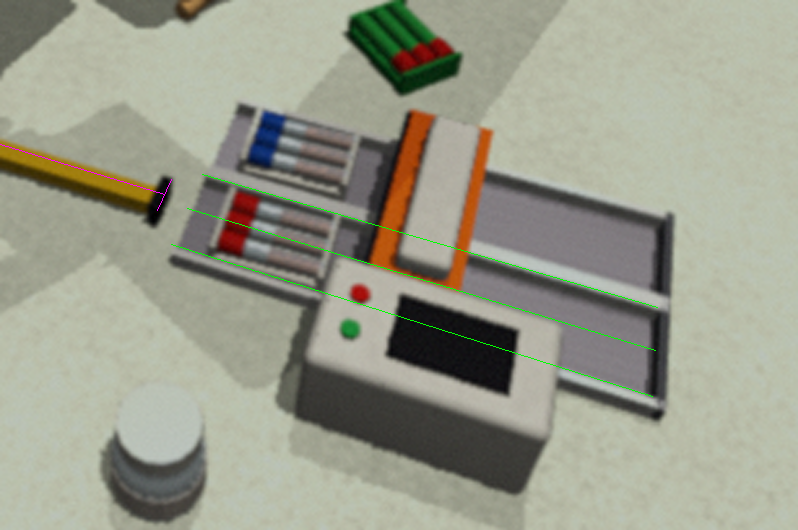

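The model lines fit the lane to 2–3 mm. The stick's nose at (165,200) points along the lane, behind the carrier and clear of it. Lowering 4 mm and pushing slowly.

Emit:
move_arm --series '[{"hand": -1, "dx": 0.1, "dy": 0, "dz": -0.4, "wx": 0, "wy": 0, "wz": 0.2}, {"hand": -1, "dx": 0.08, "dy": 1, "dz": 0, "wx": 0, "wy": 0, "wz": 0}, {"hand": -1, "dx": 0.08, "dy": 1, "dz": 0, "wx": 0, "wy": 0, "wz": 0}, {"hand": -1, "dx": 0.08, "dy": 1, "dz": 0, "wx": 0, "wy": 0, "wz": 0}, {"hand": -1, "dx": 0.08, "dy": 0.8, "dz": 0, "wx": 0, "wy": 0, "wz": 0}, {"hand": -1, "dx": 0.06, "dy": 0.8, "dz": 0, "wx": 0, "wy": 0, "wz": 0}, {"hand": -1, "dx": 0.06, "dy": 0.8, "dz": 0, "wx": 0, "wy": 0, "wz": 0}, {"hand": -1, "dx": 0.06, "dy": 0.8, "dz": 0, "wx": 0, "wy": 0, "wz": 0}]'

```text
t: 5.48
position: [578.3, -192.1, 44.7]
eef_rot: [0.0, 0.734, 0.679, -0.0]
contact_force: [-0.0, -1.1, -1.0]
finger_gap: 22.0
finger_force: 40.0
```

```bash
cat > look.py <<'E'
from h import *
import sys
p,R=st()
for c in ('top','scene'):
    im=imaging.capture(c)
    for l in ['red_carrier_center','blue_carrier_center','stick_grip']:
        for d in nets.mark_of(c,l)[:3]: print(c,l,np.round(d['centre'],1),round(d['conf'],2))
s=2.6;big=cv2.resize(im[180:384,200:507],None,fx=s,fy=s,interpolation=cv2.INTER_CUBIC)
cv2.imwrite(f'pics/{sys.argv[1]}.png',big[:600,:,::-1])
E
python3 look.py s3
```

```text
t 5.48 [ 578.3 -192.1   44.7] yaw_y -4.40 tilt [ 0.01 -0.02] [-0.  -1.1 -1. ] gap 22.0 F 40.0 q6 -0.36
top red_carrier_center [367.8  72.7   7.8] 0.66
scene red_carrier_center [598.9  32.5  14.7] 0.93
scene red_carrier_center [373.9  75.8  14.7] 0.8
scene blue_carrier_center [515.3  11.4  12.7] 0.6
scene stick_grip [ 583.  -187.4   54.1] 0.84
```

View pics/s3.png

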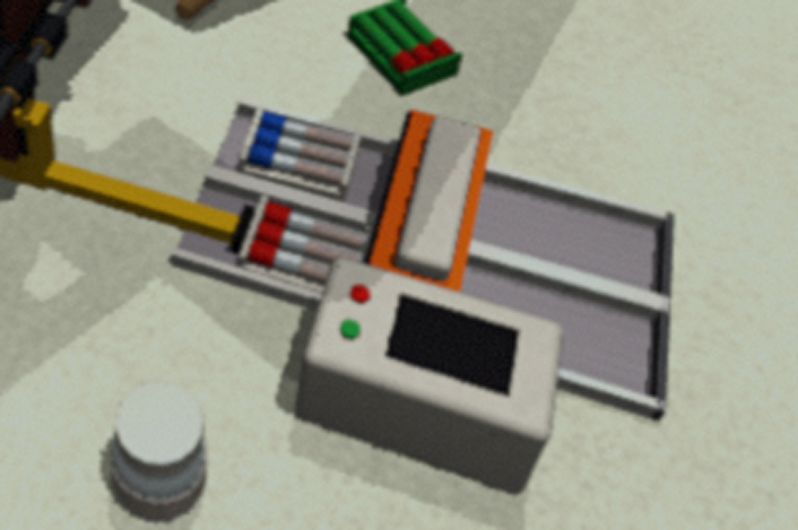

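The nose at (243,230) sits square on the carrier's rear and the carrier is entering straight. Continuing.

Emit:
move_arm --series '[{"hand": -1, "dx": 0.08, "dy": 1, "dz": 0, "wx": 0, "wy": 0, "wz": 0}, {"hand": -1, "dx": 0.08, "dy": 1, "dz": 0, "wx": 0, "wy": 0, "wz": 0}, {"hand": -1, "dx": 0.08, "dy": 1, "dz": 0, "wx": 0, "wy": 0, "wz": 0}, {"hand": -1, "dx": 0.08, "dy": 1, "dz": 0, "wx": 0, "wy": 0, "wz": 0}, {"hand": -1, "dx": 0.08, "dy": 1, "dz": 0, "wx": 0, "wy": 0, "wz": 0}, {"hand": -1, "dx": 0.08, "dy": 1, "dz": 0, "wx": 0, "wy": 0, "wz": 0}, {"hand": -1, "dx": 0.08, "dy": 1, "dz": 0, "wx": 0, "wy": 0, "wz": 0}, {"hand": -1, "dx": 0.08, "dy": 1, "dz": 0, "wx": 0, "wy": 0, "wz": 0}]'

```text
t: 6.55
position: [584.5, -111.7, 44.6]
eef_rot: [-0.0, 0.734, 0.679, -0.0]
contact_force: [-0.2, -0.6, -2.6]
finger_gap: 21.4
finger_force: 40.0
```

Emit:
move_arm --series '[{"hand": -1, "dx": 0.08, "dy": 1, "dz": 0, "wx": 0, "wy": 0, "wz": 0}, {"hand": -1, "dx": 0.08, "dy": 1, "dz": 0, "wx": 0, "wy": 0, "wz": 0}, {"hand": -1, "dx": 0.08, "dy": 1, "dz": 0, "wx": 0, "wy": 0, "wz": 0}, {"hand": -1, "dx": 0.08, "dy": 1, "dz": 0, "wx": 0, "wy": 0, "wz": 0}, {"hand": -1, "dx": 0.08, "dy": 1, "dz": 0, "wx": 0, "wy": 0, "wz": 0}, {"hand": -1, "dx": 0.08, "dy": 1, "dz": 0, "wx": 0, "wy": 0, "wz": 0}]'

```text
t: 7.05
position: [589.3, -52.0, 44.6]
eef_rot: [-0.0, 0.734, 0.679, -0.0]
contact_force: [0.5, -1.4, -1.6]
finger_gap: 21.7
finger_force: 40.0
```

Emit:
move_arm --series '[{"hand": -1, "dx": 0.06, "dy": 0.8, "dz": 0, "wx": 0, "wy": 0, "wz": 0}, {"hand": -1, "dx": 0.06, "dy": 0.8, "dz": 0, "wx": 0, "wy": 0, "wz": 0}, {"hand": -1, "dx": 0.05, "dy": 0.6, "dz": 0, "wx": 0, "wy": 0, "wz": 0}, {"hand": -1, "dx": 0.04, "dy": 0.4, "dz": 0, "wx": 0, "wy": 0, "wz": 0}, {"hand": -1, "dx": 0, "dy": 0, "dz": 0, "wx": 0, "wy": 0, "wz": 0}]'

```text
t: 7.47
position: [591.4, -26.1, 44.6]
eef_rot: [-0.0, 0.734, 0.679, 0.0]
contact_force: [0.6, -0.2, -1.7]
finger_gap: 21.7
finger_force: 40.0
```

```bash
python3 look.py s4
```

```text
t 7.47 [591.4 -26.1  44.6] yaw_y -4.39 tilt [-0.    0.02] [ 0.6 -0.2 -1.7] gap 21.7 F 40.0 q6 -0.08
top red_carrier_center [365.3  70.3   9.6] 0.85
top blue_carrier_center [514.2  14.9  17.2] 0.93
top stick_grip [593.3 -21.3  49.5] 0.66
scene red_carrier_center [374.2  76.4  13.9] 0.92
scene red_carrier_center [609.3 198.3  13. ] 0.73
scene blue_carrier_center [515.7  10.9  13.5] 0.72
```

View pics/s4.png

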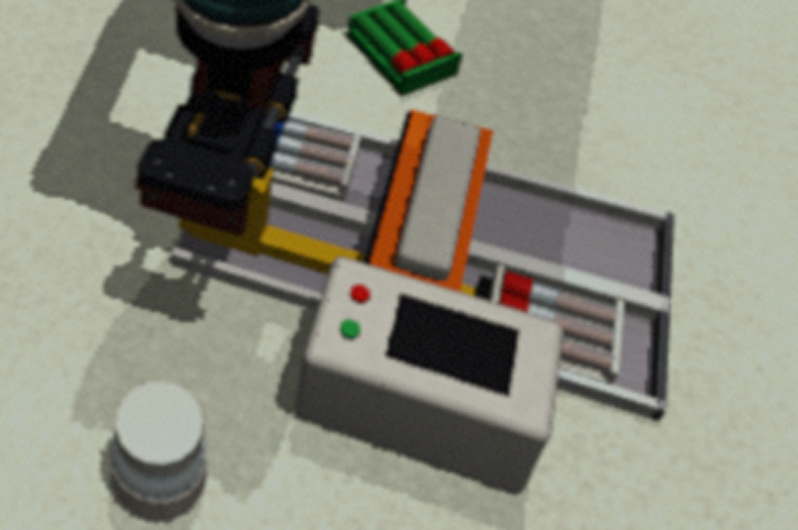

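The carrier is wholly out beyond the guard: caps at (515,290), nose visible past the guard at (483,288). The blue carrier is unmoved. Drawing back straight.

Emit:
move_arm --series '[{"hand": -1, "dx": -0.08, "dy": -1, "dz": 0, "wx": 0, "wy": 0, "wz": 0}, {"hand": -1, "dx": -0.16, "dy": -2, "dz": 0, "wx": 0, "wy": 0, "wz": 0}, {"hand": -1, "dx": -0.16, "dy": -2, "dz": 0, "wx": 0, "wy": 0, "wz": 0}, {"hand": -1, "dx": -0.16, "dy": -2, "dz": 0, "wx": 0, "wy": 0, "wz": 0}, {"hand": -1, "dx": -0.16, "dy": -2, "dz": 0, "wx": 0, "wy": 0, "wz": 0}, {"hand": -1, "dx": -0.16, "dy": -2, "dz": 0, "wx": 0, "wy": 0, "wz": 0}, {"hand": -1, "dx": -0.16, "dy": -2, "dz": 0, "wx": 0, "wy": 0, "wz": 0}, {"hand": -1, "dx": -0.16, "dy": -2, "dz": 0, "wx": 0, "wy": 0, "wz": 0}]'

```text
t: 8.53
position: [579.0, -178.8, 44.6]
eef_rot: [0.0, 0.734, 0.679, -0.0]
contact_force: [0.5, -0.0, -1.8]
finger_gap: 22.0
finger_force: 40.0
```

Emit:
move_arm --series '[{"hand": -1, "dx": -0.16, "dy": -2, "dz": 0, "wx": 0, "wy": 0, "wz": 0}, {"hand": -1, "dx": -0.16, "dy": -2, "dz": 0, "wx": 0, "wy": 0, "wz": 0}, {"hand": -1, "dx": -0.16, "dy": -2, "dz": 0, "wx": 0, "wy": 0, "wz": 0}, {"hand": -1, "dx": -0.16, "dy": -2, "dz": 0, "wx": 0, "wy": 0, "wz": 0}, {"hand": -1, "dx": -0.08, "dy": -1.5, "dz": 0, "wx": 0, "wy": 0, "wz": 0}, {"hand": -1, "dx": 0, "dy": 0, "dz": 0, "wx": 0, "wy": 0, "wz": 0}, {"hand": -1, "dx": 0, "dy": 0, "dz": -0.1, "wx": 0, "wy": 0, "wz": 0}, {"hand": -1, "dx": 0, "dy": 0, "dz": 0, "wx": 0, "wy": 0, "wz": 0}]'

```text
t: 9.2
position: [572.1, -271.7, 43.6]
eef_rot: [-0.0, 0.734, 0.679, 0.0]
contact_force: [-0.9, -1.1, -1.6]
finger_gap: 21.4
finger_force: 40.0
```

Emit:
move_arm --series '[{"hand": -1, "dx": 0, "dy": 0, "dz": -0.1, "wx": 0, "wy": 0, "wz": 0}, {"hand": -1, "dx": 0, "dy": 0, "dz": 0, "wx": 0, "wy": 0, "wz": 0}]'

```text
t: 9.37
position: [572.3, -271.6, 43.6]
eef_rot: [0.0, 0.733, 0.68, -0.0]
contact_force: [-2.4, -2.6, 6.1]
finger_gap: 21.6
finger_force: 40.0
```

Emit:
move_arm --series '[{"hand": 1, "dx": 0, "dy": 0, "dz": 0, "wx": 0, "wy": 0, "wz": 0}, {"hand": 1, "dx": 0, "dy": 0, "dz": 0, "wx": 0, "wy": 0, "wz": 0}, {"hand": 1, "dx": 0, "dy": 0, "dz": 0, "wx": 0, "wy": 0, "wz": 0}, {"hand": 1, "dx": 0, "dy": 0, "dz": 0, "wx": 0, "wy": 0, "wz": 0}, {"hand": 1, "dx": 0, "dy": 0, "dz": 0, "wx": 0, "wy": 0, "wz": 0}, {"hand": 1, "dx": 0, "dy": 0, "dz": 0, "wx": 0, "wy": 0, "wz": 0}, {"hand": 1, "dx": 0, "dy": 0, "dz": 0, "wx": 0, "wy": 0, "wz": 0}, {"hand": 1, "dx": 0, "dy": 0, "dz": 0, "wx": 0, "wy": 0, "wz": 0}]'

```text
t: 10.03
position: [572.1, -272.0, 42.6]
eef_rot: [-0.0, 0.734, 0.679, -0.0]
contact_force: [0.4, 0.1, -0.8]
finger_gap: 71.9
finger_force: 0.0
```

Emit:
move_arm --series '[{"hand": 1, "dx": 0, "dy": 0, "dz": 0.5, "wx": 0, "wy": 0, "wz": 0}, {"hand": 1, "dx": 0, "dy": 0, "dz": 2, "wx": 0, "wy": 0, "wz": 0}, {"hand": 1, "dx": 0, "dy": 0, "dz": 3, "wx": 0, "wy": 0, "wz": 0}, {"hand": 1, "dx": 0, "dy": 0, "dz": 3, "wx": 0, "wy": 0, "wz": 0}, {"hand": 1, "dx": 0, "dy": 0, "dz": 3, "wx": 0, "wy": 0, "wz": 0}, {"hand": 1, "dx": 0, "dy": 0, "dz": 3, "wx": 0, "wy": 0, "wz": 0}, {"hand": 1, "dx": 0, "dy": 0, "dz": 0, "wx": 0, "wy": 0, "wz": 0}, {"hand": 1, "dx": 0, "dy": 0, "dz": 0, "wx": 0, "wy": 0, "wz": 0}]'

```text
t: 10.7
position: [573.5, -272.8, 190.2]
eef_rot: [0.002, 0.734, 0.679, 0.001]
contact_force: [-0.7, -0.3, -0.4]
finger_gap: 88.0
finger_force: 0.0
```

```bash
python3 look.py s5; python3 -c "
import cv2
from h import *
cv2.imwrite('pics/s6.png',cv2.resize(imaging.capture('scene'),(800,600))[:,:,::-1])"
```

```text
t 10.70 [ 573.5 -272.8  190.2] yaw_y -4.43 tilt [ 0.24 -0.15] [-0.7 -0.3 -0.4] gap 88.0 F 0.0 q6 -0.48
top red_carrier_center [613.2 196.1  11. ] 0.83
top red_carrier_center [371.7  71.6   7.8] 0.64
top blue_carrier_center [511.   13.8  14.9] 0.65
scene red_carrier_center [612.4 197.1  11. ] 0.97
scene red_carrier_center [372.   75.5  10.6] 0.83
scene blue_carrier_center [517.8  10.3  15. ] 0.75
scene stick_grip [ 576.8 -270.1   49.9] 0.73
```

View pics/s6.png

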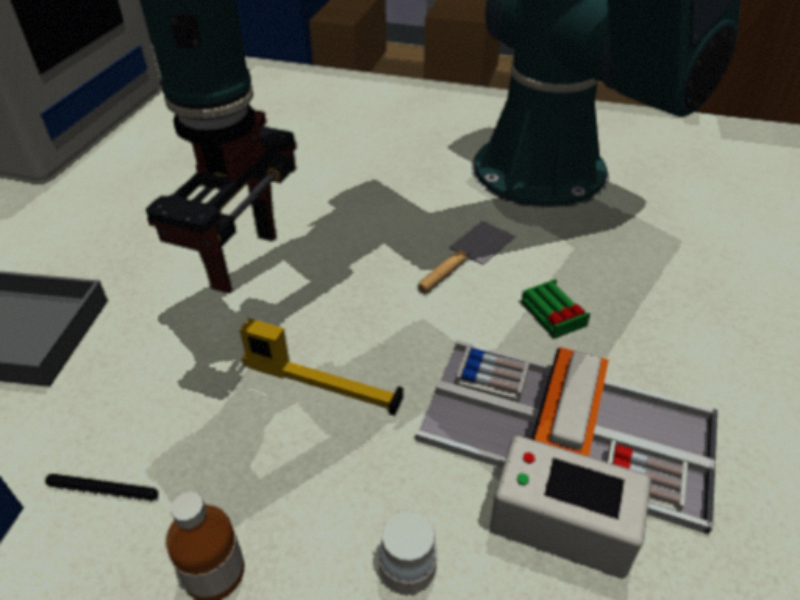

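The picture shows the red carrier out beyond the guard at (650,465) and the blue one unmoved at (492,372). The stick lies flat on the infeed side, nose at (396,400), and the gripper is clear.

```bash
python3 -c "
from station import ticket
print(ticket.close_job())"
```

```text
the job is handed in; nothing more can be done
None
```

The job is done and handed in at about 11 s: the red-capped carrier is wholly out beyond the guard, the stick lies flat on the bench on the infeed side, and the blue-capped carrier was left where it was.

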